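# Spring open the plane case and lay out the thumb plane

## Task

Press the red stud of the latch on the front of the wooden case, gently, as it is easily broken, and let the sprung lid fly fully open by itself without ever touching the lid. Then take the small brass thumb plane out of the case and set it down gently on its sole in the middle of the cork mat, leaving the cake of rosin in the case and everything else on the bench as it was.

Things in the scene. Friction and masses are not known exactly. Their poses are not given: they have to be found in the camera images.
- plane_case: Wooden case fixed to the bench, 170 (x) x 200 (y) x 55 mm, walls and floor 8 mm; a wall at y = 0 along x parts the inside into a +y and a -y well. Origin: centre of its underside; x points from the latch (front) to the lid's hinge (back), z up. Shut, the lid's top is at z = 64 mm. The latch's steel arm sticks out of the front to x = -158 mm at y = 0.
- stud_seat (a point): On the case (x = -145, y = 0, z = 38 mm; 60 mm before the lid's edge): point under the red press stud on its axis, on the arm's upper face at rest. Stud: upright cylinder, diameter 18 mm, screwed to another height in each case: its top is 8 to 26 mm above this point, not measured; find it by touch. Works straight down on a spring: 3 to 4 N at first, 7 to 10 N at release.
- latch_pivot (a point): Pivot of the steel rocker latch on the case's front, 50 mm behind the stud, its axis along the case's y. Pressing the stud down turns the rocker and draws its nose (18 mm wide, top 35 mm above the pivot, 5 mm over the lid's edge) off the lid. It lets go when the stud has gone down about 7 mm from first touch; a hard stop follows at about 10 mm. More than 20 N on latch or case is too much.
- lid: The lid: pale wooden board 170 x 200 x 8 mm. Origin on its hinge at the case's back top edge (case x = 85, z = 55.5 mm); its board runs 170 mm along its own -x, z = 0 to 8 mm. Shut, its axes are the case's; it opens by turning about its +y, up to 1.85 rad (leaning back past upright). A spring opens it in about a second once the latch lets go, and holds it open. Not to be touched.
- thumb_plane: Small brass luthier's plane, loose, about 0.2 kg: sole 60 (x) x 24 (y) x 10 mm, on it a brass block 34 (x) x 24 (y) mm up to z = 34 mm, and a dark wooden wedge, 14 mm wide, rising to z = 48 mm over the -x half. Origin: centre of the sole's underside, z up. Grip it across y. It lies in either well of the case, its length roughly along the case's y, sole on the floor.
- rosin_cake: Amber disc of rosin, diameter 42 mm, 18 mm high, loose in the other well. Origin: centre of its underside. To be left there.
- cork_mat: Square cork mat fixed to the bench, 120 x 120 x 4 mm. Origin: centre of its underside, z up. It lies left or right of the case.
- glue_jar: Glue jar with a yellow cap, diameter 60 mm, 70 mm high, loose; on the side of the case where the mat is not. Origin: centre of its underside. Leave it alone.
- spool_clamp: Wooden spool clamp standing upright, diameter 32 mm, 48 mm high, loose, beside the case. Origin: centre of its underside. Leave it alone.
- screwdriver: Screwdriver lying on the bench, 180 mm long along its x, loose. Leave it alone.
Things that resemble listed ones, but are neither listed nor needed, are in the scene too. Several things look just like the cork_mat: the one meant starts farthest to the robot's left.

How it is judged (in metres and radians):
On the way, in this order (a step that is already met when the one before it is completed fails the run):
1. the lid has sprung fully open (angle between lid's own z axis and vertical above 1.6 rad), for 0.2 s.
2. the plane has been lifted clear of the case (height (world z) of thumb_plane above 0.075 m), for 0.1 s.
At the end, for the whole second after the job is handed in: The lid stands open (beyond 1.6 rad); the thumb plane rests still and released on its sole on the cork mat, its centre within 30 mm of the mat's centre and upright within 0.1 rad; the rosin cake lies in the case within 20 mm of where it was (angle between lid's own z axis and vertical above 1.6 rad and horizontal distance between thumb_plane and cork_mat below 0.03 m and z of thumb_plane in the frame of cork_mat between 0.001 and 0.008 m and angle between thumb_plane's own z axis and vertical below 0.1 rad and linear speed of thumb_plane below 0.02 m/s and distance of rosin_cake from where it was at the start of the episode below 0.02 m); the robot touches nothing.
It fails at once if the case or its latch was pressed with more than 20 N (contact force between plane_case and the fingers above 20 N or contact force between plane_case and the arm above 20 N).
It fails at once if the robot touched the lid (contact force between lid and the fingers above 0.5 N or contact force between lid and the arm above 0.5 N).
It fails at once if the plane was dropped (faster than 0.6 m/s close to the bench) (height (world z) of thumb_plane below 0.05 m and linear speed of thumb_plane above 0.6 m/s).
It fails at once if a bystander was moved by more than 20 mm (distance of any of glue_jar, spool_clamp, screwdriver, rosin_cake from where it was at the start of the episode above 0.02 m).
It also fails if it takes over 59 s, if anything falls off the work surface, if the arm or the gripper's body presses on something with over 40 N, if the wrist force passes 120 N, or if a joint passes its speed limit or range.

## Robot

A 6-joint arm with a two-finger parallel gripper is mounted at the origin on the work surface. World frame = base frame: x ahead of the robot, y to its left, z up, the work surface at z = 0. Lengths are in mm, angles in rad, forces in N, time in s.
With the tool pointing down it reaches from about 350 to 875 mm from the base axis. Payload 4.2 kg.
Tool frame: the origin (TCP) lies between the finger pads; the fingertips stand 25 mm ahead of it and the grasp point (between the pads) lies 6 mm ahead of it; z points along the fingers, y is the line along which they close (so a half turn about z gives the same grasp; the last joint's range is limited). The gripper opens to 85 mm and grips with 20 to 120 N. Pads are 22 mm wide; open, the fingers measure 114 mm over their backs; the gripper's body (76 mm by 85 mm) begins 54 mm behind the grasp point. The pads swing forward as they close: fully open they stand 13 mm farther back than shut.
Start: joints at [-0.849, 0.385, 0.008, 0, -1.194, -0.259], TCP at [279.046, -559.225, 256.312] pointing down, gripper open.
Joint ranges: [-3.14, 3.14], [-1.21, 2.06], [-1.07, 1.41], [-3.16, 2.05], [-2.99, -0.16], [-3.1, 3.1]. Speed limits (rad/s): [2.79, 2.79, 3.14, 3.14, 3.14, 3.14].

## Interface

Orientations are given as a unit quaternion [x, y, z, w].
In Python, from bench import arm gives the robot as it stands.
- The arm moves only by the shell command python3 -m pendant 'ROWS'. ROWS is JSON, a list of rows, each a list of 7 numbers: the shift along the tool's x, y, z in m, then the turn, a rotation vector about the tool's x, y, z in degrees, then the finger opening in m, from 0 to 0.0854. In form: [[x, y, z, wx, wy, wz, fingers], ...]. A call has 1 to 12 rows; each row shifts and turns the commanded pose from where the row before left it, along the tool's axes as they then stand; what a row does not reach is not made up. A row lasts 1/10 s, in which the tool goes at most 50 mm and 8.59 degrees, less where a joint would pass 70% of its speed; a pose out of reach is approached as far as the arm can. A call is refused whole if a number of a shift passes 0.05 or a number of a turn 8.59, either way. A call with a gripper value outside its range is refused whole. The fingers move at their own pace and stop on an object; the grip force is fixed at half the most. Time passes only in rows, so rows that do not move let the fingers close. It gives the time, the measured TCP pose, the force, the opening and the grip force at its end, in the units of the state.
- arm.read_state(): the state, without advancing time (a new reading comes with each control period).
- arm.get_image(name): name is "scene" or "top"; returns a dict with "image" (400x640x3 uint8, red, green, blue), "fx", "fy", "cx", "cy" (pixels), "xyz" and "rotation" of the camera in the world. Camera axes: x right, y down, z forward; pixel columns grow to the right and rows downward; lengths in mm; the calibration is good to about 2 mm. A picture is of the moment at which its call begins. There is no depth.
- arm.job_done(): hands the job in; it is judged then, once.
The state is a dict: "clock": time; "joints": joint angles; "joint_vel": joint speeds; "joint_efforts": joint torques, N m; "position": TCP position; "ee_rot": TCP orientation; "contact_force": force on the tool from outside, world axes, zero at the start; "wrist_torque": the same for the moment, N m; "gripper_width": finger opening in mm; "grasp_force": force on a finger pad.
Only numpy, scipy, OpenCV 4.12 (cv2) and the standard library are available. Lean on these libraries where they do the work, as an engineer would, in place of code of your own. Each camera call takes 0.05 s, during which the arm holds its last target. There are 200 camera calls.

## Working session

There is one attempt and no reset: what is moved stays moved. The work goes in short steps, Python scripts to look and compute and a shell command to move; the robot and the scene stay as the last step left them, time stands still between calls to the robot, and variables do not carry over. Pictures are saved under pics/ and viewed, at most 10 in all, crops included, and the job is handed in when it is done.

```bash
ls; mkdir -p pics
python3 - <<'E'
from bench import arm
import cv2,json
for n in("scene","top"):
    d=arm.get_image(n); cv2.imwrite(f"pics/{n}0.png",d["image"][:,:,::-1])
    print(n,{k:(v.tolist() if hasattr(v,'tolist') else v) for k,v in d.items() if k!="image"})
s=arm.read_state();print(s)
E
```

```text
pics
scene {'fx': 366.83018377903863, 'fy': 366.83018377903863, 'cx': 323.5048393981852, 'cy': 196.1892873442474, 'xyz': [1396.3671308602638, -106.27009028535066, 650.2708122070076], 'rotation': [0.6245958733819582, 0.6184649049664744, -0.3408028118884575, -0.3335185147603638]}
top {'fx': 442.839168338543, 'fy': 442.839168338543, 'cx': 323.7115586777825, 'cy': 200.947247556196, 'xyz': [337.0985575857381, -89.93939069876483, 1380.595986024383], 'rotation': [0.7158154584269342, -0.6965536610183642, 0.035365072004072934, -0.03421313316693659]}
{'clock': 0.1, 'joints': array([-8.49398855e-01,  3.85455633e-01,  6.76705036e-03, -4.27020923e-04,
       -1.19399936e+00, -2.58613439e-01]), 'joint_vel': array([ 0.00111406, -0.00168656,  0.00294762,  0.00244279,  0.00040738,
        0.00030945]), 'joint_efforts': array([-5.27835455e-04, -3.93319595e+01,  1.88931155e+01,  4.19797763e+00,
       -2.56583873e-03,  6.14530634e-06]), 'position': array([ 278.8383844 , -558.8241797 ,  255.34839909]), 'ee_rot': array([-2.29255905e-01,  9.73365705e-01,  9.27914302e-04, -2.70020299e-04]), 'contact_force': array([0.85264217, 0.20464846, 0.40510638]), 'wrist_torque': array([ 0.02376323, -0.00859224, -0.03385963]), 'grasp_force': 0.0, 'gripper_width': 85.28424214016182}
```

View pics/scene0.png

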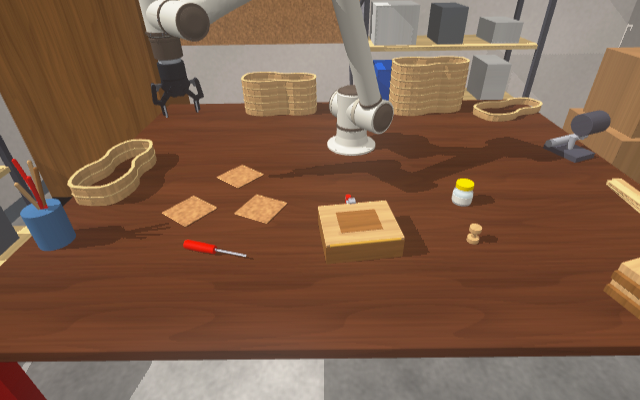

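View pics/top0.png

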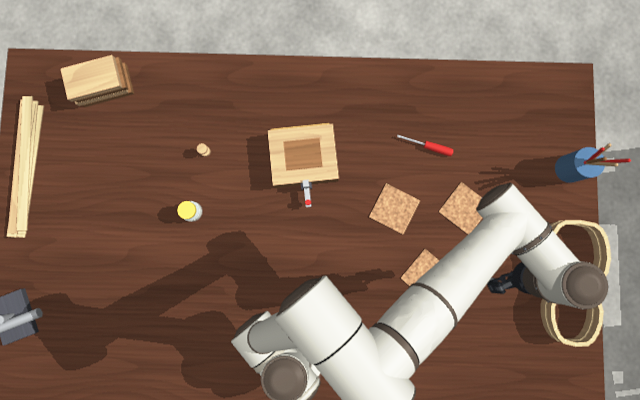

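Scene view: shut case (360,230), red stud behind it (350,200), three mats (262,208), (240,175), (190,210), jar (463,192), spool (475,234), screwdriver (215,248). Top view: case (303,153), stud (307,203), mats (395,208), (423,270), (462,208). 
Candidates for the mat in the top view are those three; the image's left is +y, so the one meant is (395,208). Red things are the stud (307,203) and the screwdriver handle (438,149); the stud is the one on the latch arm.

```bash
cat > h.py <<'E'
import numpy as np, cv2
from scipy.spatial.transform import Rotation as R
from bench import arm
def cam(n):
    d=arm.get_image(n); d["bgr"]=d["image"][:,:,::-1].copy(); d["hsv"]=cv2.cvtColor(d["bgr"],cv2.COLOR_BGR2HSV)
    d["R"]=R.from_quat(d["rotation"]).as_matrix() if np.size(d["rotation"])==4 else np.array(d["rotation"]); d["o"]=np.array(d["xyz"]); return d
def ray(d,p):
    v=d["R"]@np.array([(p[0]-d["cx"])/d["fx"],(p[1]-d["cy"])/d["fy"],1]); return v/np.linalg.norm(v)
def plane(d,p,z):
    v=ray(d,p); return d["o"]+v*(z-d["o"][2])/v[2]
def tri(d1,p1,d2,p2):
    a,b=ray(d1,p1),ray(d2,p2); t=np.linalg.lstsq(np.c_[a,-b],d2["o"]-d1["o"],rcond=None)[0]
    q1=d1["o"]+t[0]*a;q2=d2["o"]+t[1]*b; return (q1+q2)/2,np.linalg.norm(q1-q2)
def proj(d,P):
    c=d["R"].T@(np.array(P,float)-d["o"]); return np.array([d["cx"]+d["fx"]*c[0]/c[2],d["cy"]+d["fy"]*c[1]/c[2]])
def blobs(d,lo,hi,box,amin=5):
    m=cv2.inRange(d["hsv"],lo,hi); k=np.zeros_like(m);x0,y0,x1,y1=box;k[y0:y1,x0:x1]=m[y0:y1,x0:x1]
    cs,_=cv2.findContours(k,cv2.RETR_EXTERNAL,cv2.CHAIN_APPROX_NONE)
    return sorted([c for c in cs if cv2.contourArea(c)>=amin],key=cv2.contourArea,reverse=True)
E
python3 - <<'E'
from h import *
np.set_printoptions(precision=1,suppress=True)
T=cam("top");S=cam("scene")
for d,n,x,y in((T,"lid",303,130),(T,"stud",308,203),(T,"mat",395,208),(S,"mat",262,208),(S,"stud",351,199),(S,"lid",335,212)):
    print(n,d["hsv"][y-1:y+2,x-1:x+2].reshape(-1,3).tolist())
a=T["bgr"][100:240,240:440]; b=S["bgr"][160:280,220:420]
cv2.imwrite("pics/crop1.png",np.vstack([cv2.resize(a,None,fx=3,fy=3,interpolation=2)[:300],cv2.resize(b,(600,360))[:300]]))
cv2.imwrite("pics/crop1.png",np.vstack([cv2.resize(T["bgr"][110:240,260:430],(600,460))[:340],cv2.resize(S["bgr"][185:265,300:420],(390,260)) if 0 else np.hstack([cv2.resize(S["bgr"][185:265,300:420],(390,260)),np.zeros((260,210,3),np.uint8)])]))
E
```

```text
lid [[18, 88, 236], [18, 89, 235], [19, 90, 236], [20, 85, 241], [20, 84, 242], [20, 84, 242], [21, 83, 243], [21, 83, 243], [21, 84, 244]]
stud [[1, 181, 244], [1, 181, 245], [1, 183, 248], [1, 183, 247], [1, 182, 247], [1, 189, 248], [1, 190, 213], [1, 204, 221], [0, 149, 221]]
mat [[14, 108, 224], [14, 108, 221], [14, 112, 217], [14, 112, 212], [14, 111, 214], [14, 111, 215], [14, 109, 220], [14, 112, 212], [14, 109, 222]]
mat [[14, 139, 220], [14, 139, 222], [15, 136, 229], [15, 138, 227], [15, 136, 231], [15, 138, 228], [16, 136, 233], [16, 135, 234], [15, 138, 226]]
stud [[0, 57, 184], [2, 46, 167], [8, 30, 168], [135, 5, 194], [140, 4, 180], [143, 5, 193], [138, 6, 208], [138, 6, 208], [138, 6, 208]]
lid [[18, 116, 235], [17, 116, 235], [17, 120, 232], [18, 117, 232], [17, 121, 230], [16, 136, 213], [17, 118, 230], [17, 127, 225], [15, 164, 180]]
```

View pics/crop1.png

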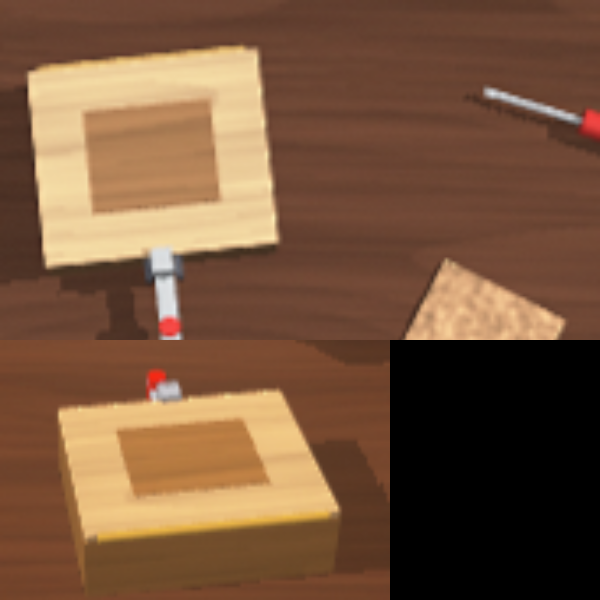

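The crop shows the shut pale lid with the steel latch, the red stud at its tip (top px (307,203); scene px (349,197)), and the chosen mat at right with a plain corner outline.

Run:
```python
from h import *
np.set_printoptions(precision=1,suppress=True)
T=cam("top");S=cam("scene")
def quad(cs,k=None):
    h=cv2.convexHull(cs[0]); 
    for e in np.linspace(1,20,60):
        q=cv2.approxPolyDP(h,e,True)
        if len(q)<=4: break
    return q.reshape(-1,2).astype(float)
lt=quad(blobs(T,(10,50,100),(30,190,255),(255,110,350,187)))
print("lid top px",lt.tolist()); L=np.array([plane(T,p,64) for p in lt]);print(L)
ls=quad(blobs(S,(10,50,150),(30,200,255),(305,195,415,262)));print("lid scene px",ls.tolist())
pr=np.array([proj(S,q) for q in L]);print("lid corners proj in scene",pr)
for n,z in(("T",0),):
    pass
mt=quad(blobs(T,(5,60,120),(22,200,255),(362,175,425,240)));ms=quad(blobs(S,(5,60,150),(22,220,255),(230,190,292,226)))
M=np.array([plane(T,p,4) for p in mt]);print("mat T",mt.tolist(),M,M.mean(0));Ms=np.array([plane(S,p,4) for p in ms]);print("mat S",Ms,Ms.mean(0))
print("mat tri",tri(T,(mt.mean(0)),S,(ms.mean(0))))
for p in mt:
    q=ms[np.argmin(np.linalg.norm(ms-proj(S,plane(T,p,4)),axis=1))];print(tri(T,p,S,q))
for p in lt:
    q=ls[np.argmin(np.linalg.norm(ls-proj(S,plane(T,p,64)),axis=1))];print("lid",tri(T,p,S,q))
m=[]
for d,box in((T,(295,185,320,215)),(S,(340,190,360,206))):
    c=blobs(d,(0,130,120),(6,255,255),box,3)[0];x,y,w,h=cv2.boundingRect(c);mo=cv2.moments(c);m.append((mo['m10']/mo['m00'],mo['m01']/mo['m00']));print("stud",x,y,w,h,m[-1])
print(tri(T,m[0],S,m[1]))
for z in(38,50,60):print(plane(T,m[0],z))
```

```text
lid top px [[349.0, 119.0], [349.0, 176.0], [272.0, 184.0], [256.0, 134.0]]
[[ 719.8 -160.5   64. ]
 [ 544.5 -164.2   64. ]
 [ 513.9   66.    64. ]
 [ 665.4  120.4   64. ]]
lid scene px [[404.0, 237.0], [326.0, 247.0], [318.0, 206.0], [385.0, 200.0]]
lid corners proj in scene [[303.5 247.1]
 [304.9 206. ]
 [385.1 199. ]
 [415.  231.6]]
mat T [[386.0, 183.0], [420.0, 200.0], [403.0, 234.0], [369.0, 217.0]] [[ 535.  -284.2    4. ]
 [ 484.3 -391.2    4. ]
 [ 376.8 -339.     4. ]
 [ 426.7 -232.7    4. ]] [ 455.7 -311.8    4. ]
mat S [[ 433.7 -230.8    4. ]
 [ 542.2 -280.1    4. ]
 [ 490.1 -384.     4. ]
 [ 384.5 -333.2    4. ]] [ 462.6 -307.     4. ]
mat tri (array([ 455.8, -310.9,   -2.4]), np.float64(3.6818571250895236))
(array([ 535.5, -283.2,   -0.9]), np.float64(3.370014542058859))
(array([ 484.2, -388.9,    0.2]), np.float64(6.1079444744530775))
(array([ 376.7, -337.4,   -0.7]), np.float64(4.8890610711534395))
(array([ 427. , -232.4,   -0.5]), np.float64(1.4513746841523263))
lid (array([ 720. , -133.2,   65.7]), np.float64(54.2518859818854))
lid (array([ 544.5, -145.7,   64.6]), np.float64(36.983236339722986))
lid (array([514.3,  66.2,  60.8]), np.float64(0.3609518950916688))
lid (array([666.7, 108.3,  49.3]), np.float64(28.72284318629246))
stud 305 200 7 5 (307.8, 202.0)
stud 345 194 6 9 (347.12280701754383, 196.23684210526315)
(array([464.7, -41.2,  43. ]), np.float64(1.980187405211963))
[465.2 -42.   38. ]
[464.  -42.4  50. ]
[463.1 -42.8  60. ]
```

Run:
```python
from h import *
np.set_printoptions(precision=1,suppress=True)
T=cam("top");S=cam("scene")
c=blobs(T,(10,40,200),(30,150,255),(255,110,350,190))[0];r=cv2.minAreaRect(c);lt=cv2.boxPoints(r);print(r,lt.tolist())
L=np.array([plane(T,p,64) for p in lt]);print(L,L.mean(0),[np.linalg.norm(L[i]-L[i-1]) for i in range(4)])
ls=np.array([[404,237],[326,247],[318,206],[385,200]],float)
for p in lt:
    q=ls[np.argmin(np.linalg.norm(ls-proj(S,plane(T,p,64)),axis=1))];print("lid",q,tri(T,p,S,q))
i=np.argsort(-L[:,0]);b,f=L[i[:2]],L[i[2:]]
v=b.mean(0)-f.mean(0);yaw=np.arctan2(v[1],v[0]);Rz=R.from_euler('z',yaw).as_matrix();C=L.mean(0);C[2]=0
print("yaw",np.degrees(yaw),"case",C,"stud",C+Rz@[-145,0,38],"tip",C+Rz@[-158,0,38])
for z in (46,64): print(plane(T,(307.8,202),z))
s=R.from_quat(arm.read_state()["ee_rot"]);print("tool x,y in world",s.as_matrix()[:,:2].T)
```

```text
((302.5, 153.5), (56.418609619140625, 66.16997528076172), 84.2894058227539) [[266.77227783203125, 128.7227783203125], [332.61383056640625, 122.13861083984375], [338.22772216796875, 178.2772216796875], [272.38616943359375, 184.86138916015625]]
[[ 682.6   88.4   64. ]
 [ 708.6 -110.8   64. ]
 [ 536.7 -132.    64. ]
 [ 511.4   64.8   64. ]] [609.8 -22.4  64. ] [np.float64(172.8781517887718), np.float64(200.95882826844215), np.float64(173.21010346527174), np.float64(198.44104782064352)]
lid [404. 237.] (array([683.3,  89. ,  61.6]), np.float64(0.5578547845287057))
lid [326. 247.] (array([ 710.9, -108.6,   55.9]), np.float64(4.83794575831509))
lid [318. 206.] (array([ 537.5, -129.8,   58.7]), np.float64(4.813984854543807))
lid [385. 200.] (array([512.1,  65.9,  59.2]), np.float64(1.154102111120231))
yaw 7.443442575119988 case [609.8 -22.4   0. ] stud [466.  -41.2  38. ] tip [453.2 -42.9  38. ]
[464.4 -42.3  46. ]
[462.7 -42.9  64. ]
tool x,y in world [[-0.9 -0.4  0. ]
 [-0.4  0.9  0. ]]
```

```bash
cat >> h.py <<'E'
def delta(pos,yaw=None):
    """tool-frame shift (m) and turn (deg rotvec) to TCP pos (mm), tool down with tool-y at yaw deg"""
    s=arm.read_state(); r=R.from_quat(s["ee_rot"]); sh=r.inv().apply(np.array(pos)-s["position"])/1000
    t=R.from_matrix(np.array([[np.cos(a:=np.radians(yaw)-np.pi/2)*1,-np.sin(a),0],[np.sin(a),np.cos(a),0],[0,0,1]])@np.diag([-1,1,-1])) if yaw is not None else r
    print("shift",sh.round(4),"turn",np.degrees((r.inv()*t).as_rotvec()).round(2),"pos",s["position"].round(1),"F",s["contact_force"].round(2),"t",s["clock"])
E
python3 -c "
from h import *
delta((464.5,-42.2,140),187.4)"
```

```text
shift [-0.3968  0.3797  0.1163] turn [ 2.000e-02  1.000e-02 -7.089e+01] pos [ 279.  -559.2  256.1] F [0.44 0.34 0.21] t 0.4
```

```bash
python3 -m pendant '[[-0.033,0.0316,0,0,0,0,0.0],[-0.033,0.0316,0,0,0,0,0.0],[-0.033,0.0316,0,0,0,0,0.0],[-0.033,0.0316,0,0,0,0,0.0],[-0.033,0.0316,0,0,0,0,0.0],[-0.033,0.0316,0,0,0,0,0.0],[-0.033,0.0316,0,0,0,0,0.0],[-0.033,0.0316,0,0,0,0,0.0],[-0.033,0.0316,0,0,0,0,0.0],[-0.033,0.0316,0,0,0,0,0.0],[-0.033,0.0316,0,0,0,0,0.0],[-0.033,0.0316,0,0,0,0,0.0]]'
python3 -m pendant '[[0,0,0.01,0,0,-7.9,0.0],[0,0,0.01,0,0,-7.9,0.0],[0,0,0.01,0,0,-7.9,0.0],[0,0,0.01,0,0,-7.9,0.0],[0,0,0.01,0,0,-7.9,0.0],[0,0,0.01,0,0,-7.9,0.0],[0,0,0.01,0,0,-7.9,0.0],[0,0,0.01,0,0,-7.9,0.0],[0,0,0.01,0,0,-7.7,0.0],[0,0,0,0,0,0,0]]'
python3 -c "
from h import *
delta((464.5,-42.2,95),187.4)
print(arm.read_state()['gripper_width'])"
```

```text
clock: 1.6
position: [464.4, -41.2, 256.8]
ee_rot: [-0.23, 0.973, -0.0, 0.001]
contact_force: [0.7, -0.9, -0.1]
gripper_width: -0.0
grasp_force: 0.0
clock: 2.6
position: [463.2, -43.3, 165.3]
ee_rot: [0.751, -0.66, -0.001, 0.001]
contact_force: [-0.5, -0.9, -0.2]
gripper_width: -0.1
grasp_force: 0.0
shift [-0.0009 -0.0016  0.0703] turn [ 0.16 -0.   -0.01] pos [463.2 -43.3 165.3] F [-0.48 -0.95 -0.19] t 2.6
-0.09094016168972031
```

```bash
python3 -m pendant '[[-0.0009,-0.0016,0.02,0,0,0,0],[0,0,0.02,0,0,0,0],[0,0,0.02,0,0,0,0],[0,0,0.01,0,0,0,0],[0,0,0,0,0,0,0],[0,0,0,0,0,0,0]]'
python3 -m pendant '[[0,0,0.002,0,0,0,0],[0,0,0.001,0,0,0,0],[0,0,0,0,0,0,0]]'
python3 -m pendant '[[0,0,0.002,0,0,0,0],[0,0,0.001,0,0,0,0],[0,0,0,0,0,0,0]]'
python3 -c "
from h import *
d=cam('scene');cv2.imwrite('pics/a.png',cv2.resize(d['bgr'][130:270,270:430],(800,700))[:600])"
```

```text
clock: 3.2
position: [466.2, -41.9, 97.0]
ee_rot: [0.751, -0.66, 0.0, -0.0]
contact_force: [0.3, -0.3, -0.1]
gripper_width: -0.1
grasp_force: 0.0
clock: 3.5
position: [465.8, -42.0, 93.7]
ee_rot: [0.751, -0.66, 0.0, -0.0]
contact_force: [0.1, -0.2, -0.3]
gripper_width: 0.1
grasp_force: 0.0
clock: 3.8
position: [465.4, -42.1, 90.2]
ee_rot: [0.751, -0.66, -0.0, 0.0]
contact_force: [0.3, -0.4, 0.0]
gripper_width: -0.0
grasp_force: 0.0
```

View pics/a.png

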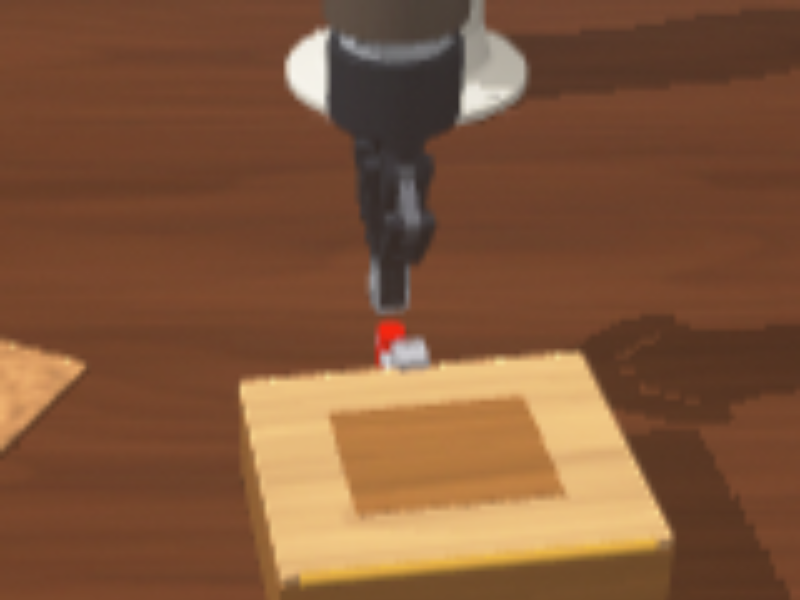

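The fingertips (348,191 in the scene) hang straight above the red stud (348,196), about 8–10 mm clear. I'll feel downwards.

```bash
python3 -m pendant '[[0,0,0.002,0,0,0,0],[0,0,0.001,0,0,0,0],[0,0,0,0,0,0,0]]' | grep -E 'pos|force'
python3 -m pendant '[[0,0,0.001,0,0,0,0],[0,0,0.001,0,0,0,0],[0,0,0,0,0,0,0]]'| grep -E 'pos|contact'
python3 -m pendant '[[0,0,0.001,0,0,0,0],[0,0,0.001,0,0,0,0],[0,0,0,0,0,0,0]]'| grep -E 'pos|contact'
```

```text
position: [465.4, -42.1, 87.1]
contact_force: [-0.4, -0.2, 0.7]
grasp_force: 0.0
position: [465.5, -42.0, 85.2]
contact_force: [-0.2, -0.0, 0.6]
position: [465.5, -42.0, 83.2]
contact_force: [-0.5, 0.2, 0.4]
```

```bash
python3 -m pendant '[[0,0,0.001,0,0,0,0],[0,0,0.001,0,0,0,0],[0,0,0,0,0,0,0]]'| grep -E 'pos|contact'
python3 -m pendant '[[0,0,0.001,0,0,0,0],[0,0,0.001,0,0,0,0],[0,0,0,0,0,0,0]]'| grep -E 'pos|contact'
```

```text
position: [465.5, -42.0, 81.2]
contact_force: [-0.2, -0.2, -0.8]
position: [465.5, -42.0, 79.2]
contact_force: [-0.1, -0.8, -0.5]
```

```bash
python3 -m pendant '[[0,0,0.001,0,0,0,0],[0,0,0.001,0,0,0,0],[0,0,0,0,0,0,0]]'| grep -E 'pos|contact'
python3 -m pendant '[[0,0,0.001,0,0,0,0],[0,0,0.001,0,0,0,0],[0,0,0,0,0,0,0]]'| grep -E 'pos|contact'
```

```text
position: [465.5, -42.1, 77.2]
contact_force: [-0.2, -0.4, 0.4]
position: [465.6, -42.0, 75.4]
contact_force: [0.4, -0.5, 1.5]
```

```bash
python3 -m pendant '[[0,0,0.001,0,0,0,0],[0,0,0,0,0,0,0]]'| grep -E 'pos|contact'
python3 -m pendant '[[0,0,0.001,0,0,0,0],[0,0,0,0,0,0,0]]'| grep -E 'pos|contact'
```

```text
position: [465.4, -42.1, 74.4]
contact_force: [-1.2, 0.2, 3.6]
position: [465.1, -42.1, 73.3]
contact_force: [-2.0, 0.6, 4.3]
```

```bash
python3 -m pendant '[[0,0,0.001,0,0,0,0],[0,0,0.001,0,0,0,0],[0,0,0,0,0,0,0]]'| grep -E 'pos|contact'
python3 -m pendant '[[0,0,0.001,0,0,0,0],[0,0,0,0,0,0,0]]'| grep -E 'pos|contact'
python3 -m pendant '[[0,0,0.001,0,0,0,0],[0,0,0,0,0,0,0]]'| grep -E 'pos|contact'
```

```text
position: [464.6, -42.2, 71.1]
contact_force: [-3.8, 1.3, 4.9]
position: [464.5, -42.2, 70.1]
contact_force: [-3.4, 0.3, 5.8]
position: [464.3, -42.3, 69.1]
contact_force: [-4.4, 0.6, 6.6]
```

```bash
cat > chk.py <<'E'
from h import *
d=cam("top");c=blobs(d,(10,40,200),(30,150,255),(240,60,360,190));print("lid px",cv2.boundingRect(np.vstack(c)) if c else None)
E
python3 chk.py; python3 -m pendant '[[0,0,0.001,0,0,0,0],[0,0,0,0,0,0,0]]'| grep -E 'pos|contact'; python3 chk.py
python3 -m pendant '[[0,0,0.0005,0,0,0,0],[0,0,0,0,0,0,0]]'| grep -E 'pos|contact';python3 chk.py
```

```text
lid px (268, 123, 71, 59)
position: [464.2, -42.3, 68.2]
contact_force: [-4.5, 1.2, 7.6]
lid px (268, 123, 71, 59)
position: [464.1, -42.3, 67.7]
contact_force: [-4.4, 1.1, 7.5]
lid px (268, 122, 71, 58)
```

```bash
python3 -m pendant '[[0,0,0,0,0,0,0],[0,0,0,0,0,0,0],[0,0,0,0,0,0,0]]'| grep -E 'pos|contact'; python3 chk.py
```

```text
position: [464.1, -42.3, 67.8]
contact_force: [-5.1, 1.6, 6.2]
lid px (259, 92, 79, 88)
```

```bash
python3 -m pendant '[[0,0,0,0,0,0,0],[0,0,0,0,0,0,0],[0,0,0,0,0,0,0],[0,0,0,0,0,0,0],[0,0,0,0,0,0,0],[0,0,0,0,0,0,0],[0,0,0,0,0,0,0],[0,0,0,0,0,0,0],[0,0,0,0,0,0,0],[0,0,0,0,0,0,0]]'| grep -E 'clock|pos|contact'
python3 -m pendant '[[0,0,-0.004,0,0,0,0],[0,0,-0.006,0,0,0,0],[0,0,-0.02,0,0,0,0.03],[0,0,-0.03,0,0,0,0.06],[0,0,-0.04,0,0,0,0.06],[0,0,-0.045,0,0,0,0.06],[0,0,-0.045,0,0,0,0.06],[0,0,0,0,0,0,0.06]]'| grep -E 'pos|contact|width'
python3 - <<'E'
from h import *
T=cam("top");S=cam("scene")
cv2.imwrite("pics/open.png",np.vstack([cv2.resize(T["bgr"][90:215,235:365],(400,385))[:300].repeat(1,0),cv2.resize(S["bgr"][130:270,270:430],(400,350))[50:350]]) if 0 else np.hstack([cv2.resize(T["bgr"][70:220,245:345],(400,600)),cv2.resize(S["bgr"][130:280,310:410],(400,600))]))
E
```

```text
clock: 8.95
position: [464.1, -42.3, 67.8]
contact_force: [-4.6, 0.8, 7.4]
position: [469.4, -41.7, 264.6]
contact_force: [0.5, 0.6, -0.2]
gripper_width: 60.0
```

View pics/open.png

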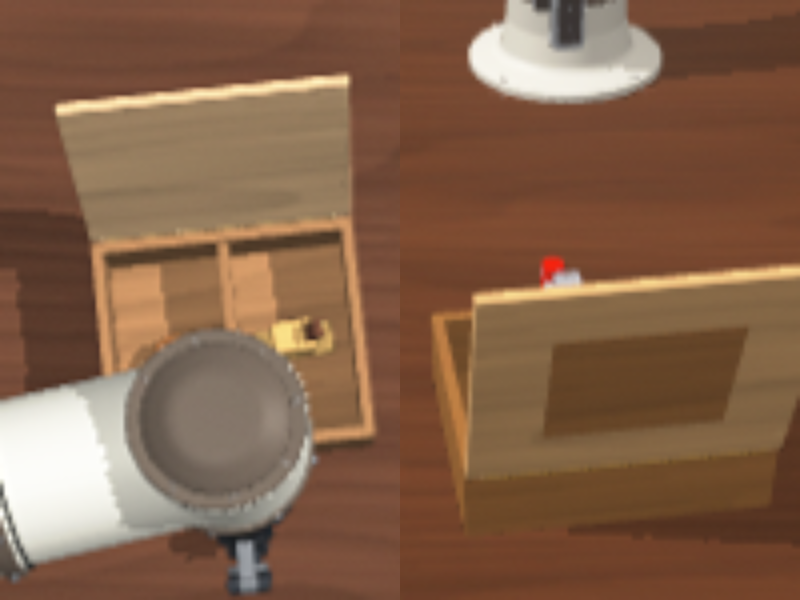

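The lid is fully open. The brass plane lies in the right (−y) well at about top px (320,154) with its dark wedge toward the −y end. The scene view into the case is blocked by the lid, and the wrist covers part of the case in the top view. I'll move the arm aside.

```bash
python3 -c "
from h import *
delta((430,-260,265),187.4)"
```

```text
shift [ 0.2118  0.0638 -0.0067] turn [-0.2   0.06  0.  ] pos [466.  -41.8 258.7] F [-0.45 -0.61 -1.19] t 9.85
```

```bash
python3 -m pendant '[[0.042,0.0128,0,0,0,0,0.06],[0.042,0.0128,0,0,0,0,0.06],[0.042,0.0128,0,0,0,0,0.06],[0.042,0.0128,0,0,0,0,0.06],[0.042,0.0128,0,0,0,0,0.06],[0,0,0,0,0,0,0.06]]'| grep -E 'pos|contact|width'
python3 - <<'E'
from h import *
T=cam("top")
cv2.imwrite("pics/open2.png",cv2.resize(T["bgr"][110:190,260:350],(720,560) if 0 else (675,600)))
E
```

```text
position: [427.5, -262.1, 255.4]
contact_force: [0.1, -0.2, -0.3]
gripper_width: 60.1
```

View pics/open2.png

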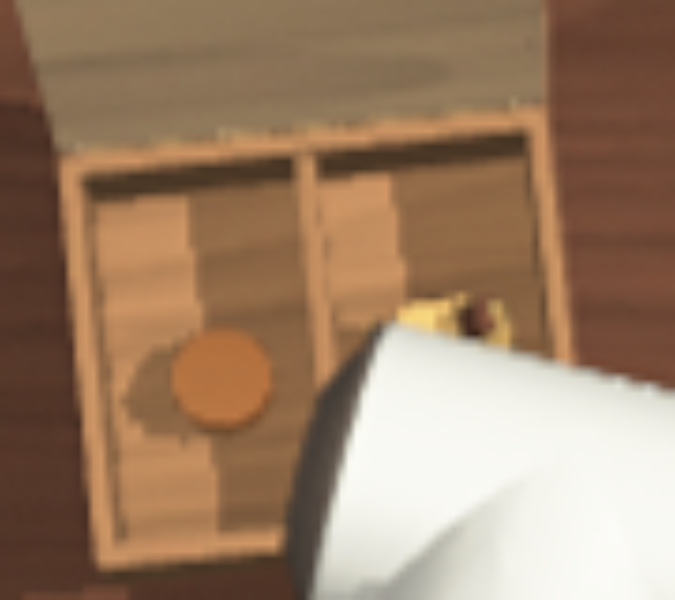

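Rosin is at (289,160) in the left well. The elbow now hides the plane, so I'll move further aside.

```bash
python3 -m pendant '[[0.046,0.018,0,0,0,0,0.06],[0.046,0.018,0,0,0,0,0.06],[0.046,0.018,0,0,0,0,0.06],[0.046,0.018,0,0,0,0,0.06],[0.046,0.018,0,0,0,0,0.06],[0,0,0,0,0,0,0.06]]'| grep -E 'pos|contact|width'
python3 - <<'E'
from h import *
T=cam("top")
np.set_printoptions(precision=1,suppress=True)
C=np.array([609.8,-22.4,0]);Rz=R.from_euler('z',7.44,degrees=True).as_matrix()
c=blobs(T,(19,70,150),(32,255,255),(295,128,340,185))
for k in c[:3]:
    r=cv2.minAreaRect(k);print(r,cv2.boundingRect(k));b=cv2.boxPoints(r)
    for z in(18,42):
        P=np.array([plane(T,p,z) for p in b]);print(z,P[:,:2].tolist(),"case frame mean",Rz.T@(P.mean(0)-C))
cv2.imwrite("pics/open3.png",cv2.resize(T["bgr"][125:185,295:345],(500,600),interpolation=cv2.INTER_NEAREST))
E
```

```text
position: [368.4, -501.5, 254.8]
contact_force: [-1.0, 0.9, 0.2]
gripper_width: 60.2
((314.5882568359375, 154.35296630859375), (8.246211051940918, 11.156637191772461), 75.96376037597656) (310, 150, 12, 10)
18 [[624.9672420546699, -37.593316308626974], [634.5024940250312, -71.17060012772767], [609.2907634053015, -78.12831806403398], [599.7897469641849, -44.606264779698726]] case frame mean [  2.7 -36.1  18. ]
42 [[619.896884811499, -38.51531064755704], [629.2641882118983, -71.50118305790285], [604.4965228478127, -78.33635166030237], [595.1628519712842, -45.40473698511892]] case frame mean [ -2.3 -36.   42. ]
((325.5, 155.5), (3.0, 3.0), 90.0) (324, 154, 4, 4)
18 [[619.0597014285705, -87.23464935836158], [619.3197259900697, -96.60520534261954], [609.8101541217465, -96.85630181338233], [609.550499172602, -87.49206991079016]] case frame mean [ -4.4 -69.7  18. ]
42 [[614.0933962863015, -87.28228915242781], [614.3488409212928, -96.48779742927373], [605.0067653080448, -96.73447122790176], [604.7516837752642, -87.53517564390094]] case frame mean [ -9.3 -69.   42. ]
```

View pics/open3.png

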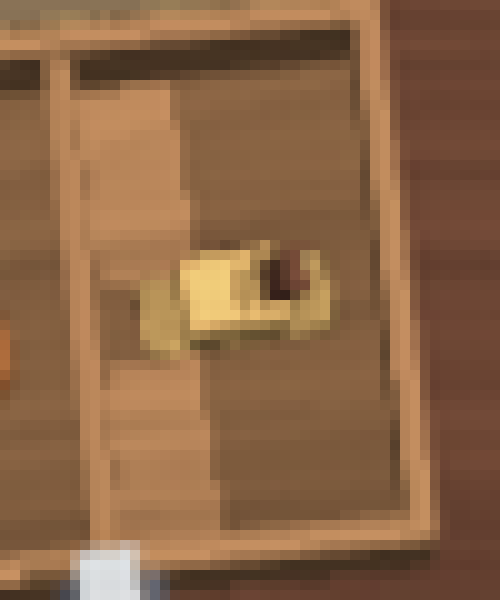

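The wedge end of the plane points to image right. The sole's ends are at crop (142,319) and (332,291), i.e. px (308.7,156.4) and (327.7,153.6); the block's left edge is at crop x≈180.

Run:
```python
from h import *
np.set_printoptions(precision=1,suppress=True)
T=cam("top")
C=np.array([609.8,-22.4,0]);Rz=R.from_euler('z',7.44,degrees=True).as_matrix()
px=lambda c,r:(295+c/10-.5,125+r/10-.5)
a,b=plane(T,px(142,319),18),plane(T,px(332,291),18)
print(a,b,"len",np.linalg.norm(a-b),"ang of length",np.degrees(np.arctan2(*(a-b)[1::-1])),"mid",(a+b)/2, "case",Rz.T@((a+b)/2-C))
for n,p,z in(("block left mid",(181,298),42),("left corners",(140,281),18),("",(146,358),18),("right",(330,248),18),("",(334,333),18),("divider",(90,540),55),("divider",(55,60),55),("front in corner",(405,515),55)):
    P=plane(T,px(*p),z);print(n,P,"case",Rz.T@(P-C))
m=((a+b)/2)[:2]
ang=np.degrees(np.arctan2(*(a-b)[1::-1]))
delta((*m,150),ang+90); delta((*m,150),187.4)
```

```text
[610.1 -39.7  18. ] [620.6 -98.8  18. ] len 60.00568828532978 ang of length 100.09947880276619 mid [615.4 -69.2  18. ] case [ -0.5 -47.1  18. ]
block left mid [612.2 -52.3  42. ] case [ -1.5 -30.   42. ]
left corners [622.2 -38.7  18. ] case [ 10.1 -17.8  18. ]
 [597.8 -41.3  18. ] case [-14.3 -17.2  18. ]
right [634.3 -97.8  18. ] case [ 14.5 -77.9  18. ]
 [607.4 -99.7  18. ] case [-12.4 -76.4  18. ]
divider [534.5 -27.4  55. ] case [-75.3   4.8  55. ]
divider [682.3 -12.   55. ] case [73.2  0.9 55. ]
front in corner [ 544.8 -122.4   55. ] case [-77.4 -90.7  55. ]
shift [-0.4 -0.3  0.1] turn [ 0.1  0.2 -2.8] pos [ 369.4 -498.   255.5] F [0.6 0.4 0.2] t 11.2
shift [-0.4 -0.3  0.1] turn [ 0.1  0.2 -0.1] pos [ 369.4 -498.   255.5] F [0.6 0.4 0.2] t 11.2
```

```bash
python3 -c "
from h import *
delta((615.4,-69.2,255),190.1)"
```

```text
shift [-0.3938 -0.2988  0.0011] turn [ 0.11  0.18 -2.75] pos [ 369.4 -498.   255.5] F [0.61 0.41 0.2 ] t 11.2
```

```bash
python3 -m pendant '[[-0.0358,-0.0272,0,0,0,0,0.06],[-0.0358,-0.0272,0,0,0,0,0.06],[-0.0358,-0.0272,0,0,0,0,0.06],[-0.0358,-0.0272,0,0,0,0,0.06],[-0.0358,-0.0272,0,0,0,0,0.06],[-0.0358,-0.0272,0,0,0,0,0.06],[-0.0358,-0.0272,0,0,0,0,0.06],[-0.0358,-0.0272,0,0,0,0,0.06],[-0.0358,-0.0272,0,0,0,0,0.06],[-0.0358,-0.0272,0,0,0,0,0.06],[-0.0358,-0.0272,0,0,0,-2.75,0.06],[0,0,0,0,0,0,0.06]]'| grep -E 'pos|contact|width'
python3 -m pendant '[[0,0,0,0,0,0,0.06],[0,0,0,0,0,0,0.06]]'| grep -E 'pos|contact|width'
python3 -c "
from h import *
delta((615.4,-69.2,130),190.1)"
```

```text
position: [616.9, -62.5, 256.8]
contact_force: [-0.1, 0.0, -0.7]
gripper_width: 60.2
position: [614.6, -68.4, 257.7]
contact_force: [0.1, -0.9, -0.4]
gripper_width: 60.0
shift [ 0.0009 -0.0007  0.1277] turn [0.05 0.01 0.13] pos [614.6 -68.4 257.7] F [ 0.09 -0.92 -0.38] t 12.6
```

```bash
python3 -m pendant '[[0,0,0.03,0,0,0,0.06],[0,0,0.03,0,0,0,0.06],[0,0,0.03,0,0,0,0.06],[0,0,0.025,0,0,0,0.06],[0,0,0.01,0,0,0,0.06],[0,0,0,0,0,0,0.06],[0,0,0,0,0,0,0.06]]'| grep -E 'pos|contact|width'
python3 -c "
from h import *
delta((615.4,-69.2,40),190.1)
T=cam('top');S=cam('scene')
cv2.imwrite('pics/pre.png',np.hstack([cv2.resize(T['bgr'][100:200,255:355],(400,400)),cv2.resize(S['bgr'][150:250,300:400],(400,400))]))"
```

```text
position: [616.2, -69.5, 134.2]
contact_force: [0.4, 0.2, 0.6]
gripper_width: 59.9
shift [-0.0005  0.0009  0.0942] turn [-0.12 -0.04  0.05] pos [616.2 -69.5 134.2] F [0.41 0.23 0.63] t 13.3
```

View pics/pre.png

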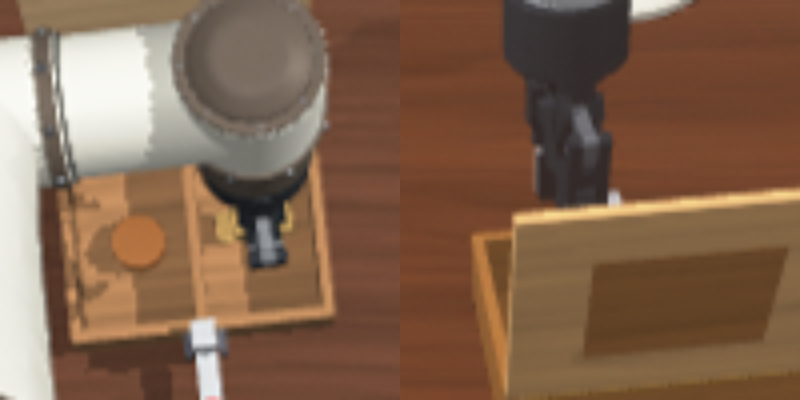

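Gripper hangs over the plane, fingers straddling it across (plane ends visible either side at top px ≈(312,156) and (327,154)), and is well clear of the lid in both views.

```bash
python3 -m pendant '[[-0.0005,0.0009,0.02,0,0,0,0.06],[0,0,0.02,0,0,0,0.06],[0,0,0.02,0,0,0,0.06],[0,0,0.015,0,0,0,0.06],[0,0,0.005,0,0,0,0.06],[0,0,0,0,0,0,0.06]]'| grep -E 'pos|contact|width'
python3 -m pendant '[[0,0,0.006,0,0,0,0.06],[0,0,0.005,0,0,0,0.06],[0,0,0.003,0,0,0,0.06],[0,0,0,0,0,0,0.06],[0,0,0,0,0,0,0.06]]'| grep -E 'pos|contact|width'
```

```text
position: [614.8, -68.7, 53.1]
contact_force: [-0.6, -0.1, 0.5]
gripper_width: 60.2
position: [614.7, -68.8, 38.9]
contact_force: [-0.7, 0.1, 0.6]
gripper_width: 60.2
```

```bash
python3 -m pendant '[[0,0,0,0,0,0,0.04],[0,0,0,0,0,0,0.03],[0,0,0,0,0,0,0.01],[0,0,0,0,0,0,0.01],[0,0,0,0,0,0,0.01],[0,0,0,0,0,0,0.01],[0,0,0,0,0,0,0.01]]'| grep -E 'pos|force|width'
```

```text
position: [615.4, -68.7, 39.5]
contact_force: [1.5, 0.2, 5.0]
gripper_width: 23.0
grasp_force: 60.0
```

```bash
python3 -m pendant '[[0,0,-0.004,0,0,0,0.01],[0,0,-0.008,0,0,0,0.01],[0,0,-0.015,0,0,0,0.01],[0,0,-0.025,0,0,0,0.01],[0,0,-0.03,0,0,0,0.01],[0,0,-0.03,0,0,0,0.01],[0,0,-0.03,0,0,0,0.01],[0,0,-0.03,0,0,0,0.01],[0,0,-0.02,0,0,0,0.01],[0,0,0,0,0,0,0.01],[0,0,0,0,0,0,0.01]]'| grep -E 'clock|pos|force|width'
python3 -c "
from h import *
delta((457.5,-309.5,230),190.1)"
```

```text
clock: 16.3
position: [613.4, -68.7, 229.6]
contact_force: [-0.0, -0.7, -3.1]
gripper_width: 23.0
grasp_force: 59.2
shift [ 2.097e-01  1.958e-01 -2.000e-04] turn [0.13 0.07 0.03] pos [613.4 -68.7 229.6] F [-0.04 -0.7  -3.14] t 16.3
```

```bash
python3 -m pendant '[[0.015,0.014,0,0,0,0,0.01],[0.025,0.0235,0,0,0,0,0.01],[0.03,0.028,0,0,0,0,0.01],[0.03,0.028,0,0,0,0,0.01],[0.03,0.028,0,0,0,0,0.01],[0.03,0.028,0,0,0,0,0.01],[0.025,0.023,0,0,0,0,0.01],[0.015,0.014,0,0,0,0,0.01],[0.0097,0.0093,0,0,0,0,0.01],[0,0,0,0,0,0,0.01],[0,0,0,0,0,0,0.01],[0,0,0,0,0,0,0.01]]'| grep -E 'clock|pos|force|width'
python3 -c "
from h import *
delta((457.5,-310,60),190.1)
T=cam('top');S=cam('scene')
for d,b in((T,(300,120,640,399)),(S,(150,80,330,240))):
  pass
cv2.imwrite('pics/held.png',np.hstack([cv2.resize(T['bgr'][150:250,350:450],(300,300)),cv2.resize(S['bgr'][120:240,200:320],(500,500))[:300]]))"
```

```text
clock: 17.5
position: [459.1, -309.1, 230.4]
contact_force: [-0.5, 0.8, -2.0]
gripper_width: 23.0
grasp_force: 59.3
shift [0.0007 0.0017 0.1704] turn [0.03 0.03 0.12] pos [ 459.1 -309.1  230.4] F [-0.51  0.83 -2.  ] t 17.5
```

View pics/held.png

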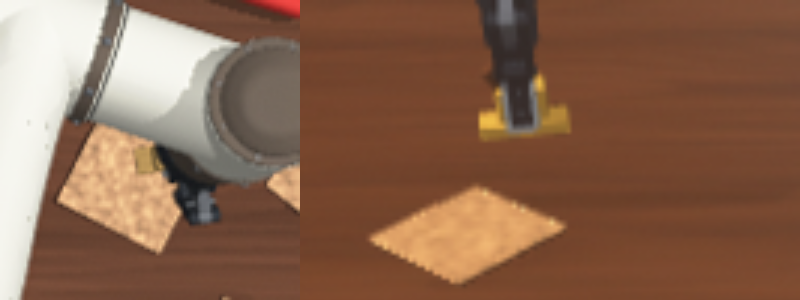

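The plane is held level, centred in the fingers (scene px ≈ (326 px of crop→325,150)), above the chosen mat (scene px (262,208)). The sole should touch at TCP z ≈ 35.5.

```bash
python3 -m pendant '[[0.0005,0.0015,0.02,0,0,0,0.01],[0,0,0.03,0,0,0,0.01],[0,0,0.03,0,0,0,0.01],[0,0,0.03,0,0,0,0.01],[0,0,0.03,0,0,0,0.01],[0,0,0.02,0,0,0,0.01],[0,0,0.015,0,0,0,0.01],[0,0,0.008,0,0,0,0.01],[0,0,0.003,0,0,0,0.01],[0,0,0,0,0,0,0.01],[0,0,0,0,0,0,0.01]]'| grep -E 'clock|pos|force|width'
python3 -m pendant '[[0,0,0.002,0,0,0,0.01],[0,0,0.002,0,0,0,0.01],[0,0,0,0,0,0,0.01],[0,0,0,0,0,0,0.01]]'| grep -E 'clock|pos|force|width'
```

```text
clock: 18.7
position: [458.2, -310.6, 45.7]
contact_force: [-0.5, 0.9, -2.0]
gripper_width: 23.0
grasp_force: 59.3
clock: 19.1
position: [457.4, -310.5, 40.9]
contact_force: [0.2, 0.2, -2.3]
gripper_width: 23.2
grasp_force: 59.3
```

```bash
python3 -m pendant '[[0,0,0.002,0,0,0,0.01],[0,0,0.001,0,0,0,0.01],[0,0,0,0,0,0,0.01],[0,0,0,0,0,0,0.01]]'| grep -E 'pos|contact'
python3 -m pendant '[[0,0,0.001,0,0,0,0.01],[0,0,0,0,0,0,0.01],[0,0,0,0,0,0,0.01]]'| grep -E 'pos|contact'
python3 -m pendant '[[0,0,0.001,0,0,0,0.01],[0,0,0,0,0,0,0.01],[0,0,0,0,0,0,0.01]]'| grep -E 'pos|contact'
```

```text
position: [457.4, -310.5, 37.7]
contact_force: [-0.1, -0.0, -2.4]
position: [457.4, -310.5, 36.8]
contact_force: [-0.1, -0.2, -2.2]
position: [457.4, -310.5, 35.8]
contact_force: [-0.4, 0.4, -1.4]
```

```bash
python3 -m pendant '[[0,0,0.0005,0,0,0,0.01],[0,0,0,0,0,0,0.01],[0,0,0,0,0,0,0.01]]'| grep -E 'pos|contact'
python3 -m pendant '[[0,0,0.0005,0,0,0,0.01],[0,0,0,0,0,0,0.01],[0,0,0,0,0,0,0.01]]'| grep -E 'pos|contact'
```

```text
position: [457.5, -310.5, 35.5]
contact_force: [-1.3, -0.5, 1.3]
position: [457.5, -310.5, 35.5]
contact_force: [-1.6, 1.7, 4.9]
```

Contact. The sole is on the mat at the expected height, so I release slowly and lift.

```bash
python3 -m pendant '[[0,0,0,0,0,0,0.026],[0,0,0,0,0,0,0.03],[0,0,0,0,0,0,0.04],[0,0,0,0,0,0,0.06],[0,0,0,0,0,0,0.06],[0,0,0,0,0,0,0.06]]'| grep -E 'pos|force|width'
python3 -m pendant '[[0,0,-0.005,0,0,0,0.06],[0,0,-0.01,0,0,0,0.06],[0,0,-0.02,0,0,0,0.06],[0,0,-0.03,0,0,0,0.06],[0,0,-0.04,0,0,0,0.06],[0,0,-0.04,0,0,0,0.06],[0,0,-0.04,0,0,0,0.06],[0,0,-0.03,0,0,0,0.06],[0,0,0,0,0,0,0.06]]'| grep -E 'pos|force|width'
python3 -m pendant '[[0.04,0.012,0,0,0,0,0.06],[0.04,0.012,0,0,0,0,0.06],[0.04,0.012,0,0,0,0,0.06],[0.04,0.012,0,0,0,0,0.06],[0.04,0.012,0,0,0,0,0.06],[0,0,0,0,0,0,0.06],[0,0,0,0,0,0,0.06],[0,0,0,0,0,0,0.06]]'| grep -E 'clock|pos|force|width'
python3 -c "
from h import *
T=cam('top');S=cam('scene')
for d,b in ((T,(365,175,430,240)),(S,(230,180,295,226))):
  c=blobs(d,(20,90,100),(34,255,255),b,3)
  for k in c[:3]:
    x,y,w,h=cv2.boundingRect(k); print((x,y,w,h),plane(d,(x+w/2,y+h/2),25).round(0))
cv2.imwrite('pics/end.png',np.hstack([cv2.resize(T['bgr'][90:250,250:450],(400,320)),cv2.resize(S['bgr'][150:270,200:350],(400,320))]))"
```

```text
position: [457.4, -310.5, 34.7]
contact_force: [0.1, 1.1, -0.4]
gripper_width: 60.1
grasp_force: 0.0
position: [459.5, -311.6, 256.4]
contact_force: [-0.1, -0.8, 0.5]
gripper_width: 59.7
grasp_force: 0.0
clock: 23.0
position: [433.6, -517.0, 249.7]
contact_force: [-0.7, -0.4, 0.2]
gripper_width: 60.0
grasp_force: 0.0
(392, 205, 4, 7) [ 454. -307.   25.]
(251, 204, 4, 5) [ 487. -324.   25.]
(257, 196, 8, 5) [ 444. -306.   25.]
```

View pics/end.png

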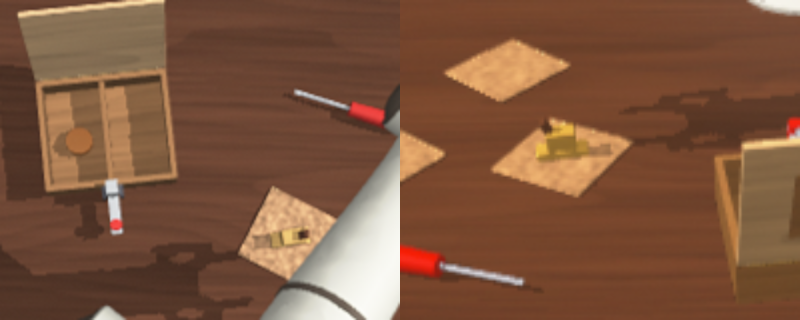

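The end picture shows the lid open, the rosin in place (top px (289,160)), and the plane upright on its sole at top px (395,209), against a mat centre of (394.5,208.5). The arm is clear.

```bash
python3 -c "
from bench import arm
print(arm.job_done())"
```

```text
the job is handed in; nothing more can be done
None
```

The job is handed in, but the tool returned no verdict. By my last pictures and readings, the lid sprang fully open untouched at about 8–9 N on the stud, the thumb plane stands released on its sole within a few mm of the cork mat's centre, and the rosin is still in the case.

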